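# Butt the offcut into the stop fence

### The job

Get the pale timber offcut ready for marking out: push it along the bench with the fingertips until its long side lies flat against the aluminium fence and its end butts against the red stop. Only push it: do not pick it up or tip it, do not shift the stop, and leave the dark sanding block, the green tape and the solder spool where they are. Leave the offcut lying there, with the hand clear of it.

Things in the scene. Friction and masses are not known exactly. Their poses are not given: they have to be found in the camera images.
- timber: pale rectangular timber offcut, 45 (x) x 110 (y) x 35 high (z) mm, loose on the bench, about 0.06 to 0.13 kg; origin: centre of its underside, z up, y along its length. It starts within about 30 degrees of parallel to the fence, on the robot's side of it, to the right of the stop.
- fence_face (a point): point on the working face of the fence, a straight aluminium profile fixed to the bench, 30 mm high, 26 thick, 340 long; 15 mm above the bench. Its x axis points into the fence (away from the robot), y along the fence to the left, z up. The flat face is the plane x = 0 of this frame, from y = -190 to +150 mm; two low screw feet stand behind it.
- stop_face (a point): centre of the face of the red stop block clamped on the fence (holds pushes well over 25 N), 17.5 mm above the bench. Axes as the fence face's: the stop face is the plane y = 0, looks to -y (right along the fence) and reaches 52 mm out from the fence face. Block 24 mm wide along the fence, 37 high; black knob over the profile up to 56 high.
- sanding: dark brown wood-coloured sanding block, 55 x 110 x 30 mm, loose; origin: centre of its underside. Bystander.
- tape: roll of green tape lying flat, 60 mm across, 18 mm high, loose; origin: centre of its underside. Bystander.
- spool: whitish-grey spool of solder standing on its flange, 62 mm across, 38 mm high, loose; origin: centre of its underside. Bystander.

How it is judged:
By the outcome, as a careful person would: the job done as asked, in the order asked, and still so for the second after the job is handed in, with the robot touching nothing.
It also fails if it takes over 48 s, if anything falls off the work surface, if the arm or the gripper's body presses on something with over 40 N, if the wrist force passes 120 N, or if a joint passes its speed limit or range.

### The arm

A 6-joint arm with a two-finger parallel gripper is mounted at the origin on a cart in front of the work surface, level with it; the furniture and walls round the work are solid. World frame = base frame: x ahead of the robot, y to its left, z up, the work surface at z = 0. Lengths are in mm, angles in degrees, forces in N, time in s.
With the tool pointing down it reaches from about 275 to 725 mm from the base axis. Payload 15.9 kg.
Tool frame: the origin (TCP) lies at the very end of the fingers, on their centre line; the grasp point (between the pads) lies 19 mm behind it; z points along the fingers, y is the line along which they close (so a half turn about z gives the same grasp; the last joint's range is limited). The gripper opens to 85 mm and grips with 20 to 120 N. Pads are 22 mm wide; open, the fingers measure 114 mm over their backs; the gripper's body (76 mm by 85 mm) begins 54 mm behind the grasp point. The pads swing forward as they close: fully open they stand 13 mm farther back than shut.
Start: joints at [-64.458, 12.198, -1.971, 75.831, 0, 90], TCP at [215.582, -451.121, 193.406] pointing down, gripper open.
Joint ranges: [-170.91, 170.91], [-42.67, 98.43], [-65.05, 77.54], [-120.47, 116.71], [-90, 82.35], [-180, 180]. Speed limits (degrees/s): [108.29, 108.29, 136.94, 147.25, 180, 180].

### API

Orientations are given as [roll, pitch, yaw] about the fixed x, y, z axes, in that order (R = Rz(yaw) Ry(pitch) Rx(roll)).
In Python, from cell import env gives the robot as it stands.
- The arm moves only by the tool play_rows, never from a script. Its argument "increments" is a list of rows, each an object of numbers: "wx", "wy", "wz": the turn, a rotation vector about the tool's x, y, z in degrees; "tx", "ty", "tz": the shift along the tool's x, y, z in cm; "fingers": the opening in per cent of the stroke, from 0 (shut) to 100 (fully open). In form: [{"wx": .., "wy": .., "wz": .., "tx": .., "ty": .., "tz": .., "fingers": ..}, ...]. A call has 1 to 20 rows; each row shifts and turns the commanded pose from where the row before left it, along the tool's axes as they then stand; what a row does not reach is not made up. A row lasts 1/12 s, in which the tool goes at most 41.7 mm and 7.16 degrees, less where a joint would pass 70% of its speed; a pose out of reach is approached as far as the arm can. A call with a gripper value outside its range is refused whole. The fingers move at their own pace and stop on an object; the grip force is fixed at half the most. Time passes only in rows, so rows that do not move let the fingers close. It gives the time, the measured TCP pose, the force, the opening and the grip force at its end, in the units of the state.
- env.observe(): the state, without advancing time (a new reading comes with each control period).
- env.camera(name): name is "side" or "top" or "wrist"; returns (picture, depth): 480x640x3 uint8, red, green, blue; 480x640 float32, mm along the optical axis (not along the pixel's ray), 0 where there is no reading.
- env.camera_info(name): a dict with "intrinsics" (3x3 intrinsics, pixels), "rvec" (rotation vector, rad) and "tvec" (3), from world to camera coordinates, as OpenCV has them; the wrist camera has in their place "tool_from_camera" (4x4, takes a point from camera to tool coordinates, whose origin is the TCP and whose axes are the flange's). Camera axes: x right, y down, z forward; pixel columns grow to the right and rows downward; lengths in mm; the calibration is good to about 2 mm. The wrist camera is an equidistant fisheye: a pixel r from the principal point sees the ray r / f radians off the axis. A picture is of the moment at which its call begins: read the wrist's pose just before it. camera_info takes no time and is no camera call.
- env.sign_off(): hands the job in; it is judged then, once.
Trained networks look in the newest picture that a camera, given by its name, has taken for a name from the list of things; names that differ only in an ending like _2 or _b are one class to them, and where a whole thing is asked for, a point or a joint stands for the part that bears it (a point fixed in the world has none). Each returns a list of dicts, best first, with "confidence" (0 to 1); they miss things now and then, are a little off and sometimes report something else, mostly with a low value. They report only what shows in the picture. A call takes as long as a camera call.
- env.silhouettes(camera, name): "pixels" (480x640 bool, what is visible of it) and "extent" ([centre column, centre row, width, height] in pixels, round what is visible of it).
The state is a dict: "t": time; "joint_pos": joint angles; "dq": joint speeds; "effort": joint torques, N m; "ee_pos": TCP position; "tool_rot": TCP orientation; "wrist_force": force on the tool from outside, world axes, zero at the start; "moment": the same for the moment, N m; "grip_width": finger opening in mm; "grip_force": force on a finger pad.
Only numpy, scipy, OpenCV 4.12 (cv2) and the standard library are available. Lean on these libraries where they do the work, as an engineer would, in place of code of your own. Each camera call takes 0.05 s, during which the arm holds its last target. There are 200 camera calls.

## Working session

There is one attempt and no reset: what is moved stays moved. The work goes in short steps, Python scripts to look and compute and a tool call to move; the robot and the scene stay as the last step left them, time stands still between calls to the robot, and variables do not carry over. Pictures are saved under pics/ and viewed, at most 12 in all, crops included, and the job is handed in when it is done.

Besides the shell and the picture viewer there is one more tool, called after ">>>" as name(argument=value, ...), one argument or row to a line, values as JSON. play_rows: Moves the arm, as the interface text tells. Its arguments: {"type":"object","properties":{"increments":{"type":"array","items":{"type":"object","properties":{"wx":{"type":"number"},"wy":{"type":"number"},"wz":{"type":"number"},"tx":{"type":"number"},"ty":{"type":"number"},"tz":{"type":"number"},"fingers":{"type":"number"}}}}},"required":["increments"]}

```bash
mkdir -p pics; ls; cat > h.py <<'E'
import numpy as np, cv2
from cell import env
def cloud(name,d):
    i=env.camera_info(name);K=np.array(i["intrinsics"]);R=cv2.Rodrigues(np.array(i["rvec"],float))[0];t=np.array(i["tvec"],float).ravel()
    v,u=np.mgrid[:480,:640]
    p=np.stack([(u-K[0,2])/K[0,0]*d,(v-K[1,2])/K[1,1]*d,d],-1)
    return (p-t)@R
def save(p,f): cv2.imwrite("pics/"+f,p[...,::-1])
E
python3 - <<'E'
from h import *
p,d=env.camera("top"); save(p,"t0.png"); P=cloud("top",d)
for n in ["timber","fence_face","stop_face","sanding","tape","spool"]:
    for s in env.silhouettes("top",n)[:2]:
        m=s["pixels"]&(d>0); q=P[m]
        if len(q)<10: print(n,s["confidence"],len(q));continue
        zt=np.percentile(q[:,2],90); tq=q[abs(q[:,2]-zt)<5]
        r=cv2.minAreaRect(tq[:,:2].astype(np.float32))
        print(n,round(s["confidence"],2),np.round(s["extent"]),"ztop",zt.round(1),"rect",np.round(r[0],1),np.round(r[1],1),round(r[2],1))
o=env.observe();print(o["t"],o["ee_pos"],o["tool_rot"],o["grip_width"])
E
```

```text
pics
timber 0.6 [318. 282.  60.  50.] ztop 38.5 rect [ 463.5 -128.7] [109.   44.6] 55.9
fence_face 0.96 [282. 223. 178.  52.] ztop 37.2 rect [547.4 -52.8] [344.8  82.6] 83.2
stop_face 0.56 [216. 229.  16.  46.] ztop 55.8 rect [586.4  71.5] [20.8 19.7] 88.3
sanding 0.8 [191. 304.  64.  44.] ztop 33.5 rect [412.2 119.2] [ 54.5 109.5] 18.6
tape 0.56 [431. 305.  28.  29.] ztop 21.1 rect [ 421.8 -345.1] [57.3 57.3] 74.8
spool 0.74 [320. 280.  61.  54.] ztop 38.5 rect [ 463.5 -128.8] [109.5  44.7] 56.2
spool 0.61 [475. 243.  33.  37.] ztop 41.3 rect [ 541.9 -433.6] [58.7 59.5] 1.1
0.35 [ 215.54824782 -451.05448889  193.29524809] [-1.79985705e+02 -1.03286962e-03  2.55403746e+01] 85.5147173118937
```

View pics/t0.png

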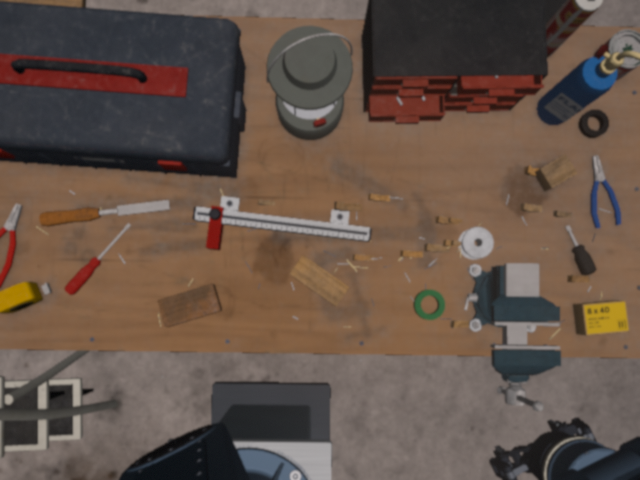

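The picture shows the fence running from (200,213) to (370,235), with the red stop at (215,235). The timber is at (320,281), the sanding block at (190,304), the tape at (430,304) and the spool at (477,242). The networks agree, except for the false "spool" reported on the timber. Next I'll fit the fence face and stop face.

```bash
python3 - <<'E'
from h import *
p,d=env.camera("top"); P=cloud("top",d)
x,y,z=P[...,0],P[...,1],P[...,2]
hsv=cv2.cvtColor(p,cv2.COLOR_RGB2HSV)
red=((hsv[...,0]<8)|(hsv[...,0]>172))&(hsv[...,1]>130)&(x>450)&(x<650)&(y>0)&(y<160)&(z>33)&(z<47)
m=(x>480)&(x<640)&(y>-230)&(y<130)&(z>27)&(z<39)&(hsv[...,1]<70)
L=[]
for y0 in range(-210,30,6):
    q=P[m&(abs(y-y0)<3)]
    if len(q)>3: L.append((y0,q[:,0].min(),q[:,0].max(),np.median(q[:,2])))
L=np.array(L);print(L[::5].round(1))
mid=np.polyfit(L[:,0],(L[:,1]+L[:,2])/2,1)
lo=np.polyfit(L[:,0],L[:,1],1);print("lo",lo,"res",np.std(L[:,1]-np.polyval(lo,L[:,0])),"hi",np.polyfit(L[:,0],L[:,2],1))
f=np.array([lo[0],1]);f/=np.hypot(*f);n=np.array([f[1],-f[0]])
print("f",f,"n",n,"ang",np.degrees(np.arctan2(f[1],f[0])))
r=cv2.minAreaRect(P[red][:,:2].astype(np.float32));print("red",red.sum(),r)
q=P[red][:,:2];print("red along f",np.percentile(q@f,[0,2,50,98,100]),"along n",np.percentile(q@n,[0,2,50,98,100]))
print("face n",np.array([np.polyval(lo,-50),-50])@n)
mq=P[m][:,:2];print("fence f range",(mq@f).min(),(mq@f).max())
tc=np.array([463.5,-128.7]);print("timber n,f",tc@n,tc@f)
E
```

```text
[[-210.   544.3  570.    31.1]
 [-180.   547.6  573.5   30.8]
 [-150.   550.7  576.7   31.4]
 [-120.   554.2  579.6   30.9]
 [ -90.   557.3  581.4   31.5]
 [ -60.   559.6  584.6   30.4]
 [ -30.   564.2  587.8   30.9]
 [   0.   565.6  591.3   31.1]]
lo [1.03628063e-01 5.66249330e+02] res 0.49243967173584535 hi [9.91648221e-02 5.91121884e+02]
f [0.10307609 0.99467347] n [ 0.99467347 -0.10307609] ang 84.0836671058693
red 395 ((562.0618286132812, 73.9172134399414), (24.025728225708008, 81.47376251220703), 83.3302993774414)
red along f [119.66373595 120.4854607  130.86710882 142.95378429 143.82813278] along n [510.6668636  511.60761435 541.65076924 590.51052021 592.19102341]
face n 563.2331882396663
fence f range -169.40502003723276 176.72386313643057
timber n,f 474.29704755871575 -80.23871058962312
```

>>> play_rows(
  increments=[
    {"wz":-7,"fingers":60},
    {"wz":-7,"fingers":60},
    {"wz":-7,"fingers":60},
    {"wz":-7,"fingers":60},
    {"wz":-7,"fingers":60},
    {"wz":-7,"fingers":60},
    {"wz":-7,"fingers":60},
    {"wz":-7,"fingers":60},
    {"wz":-7,"fingers":60},
    {"wz":-7,"fingers":60},
    {"wz":-7,"fingers":60},
    {"wz":-7,"fingers":60},
    {"wz":-7,"fingers":60},
    {"wz":-7,"fingers":60},
    {"wz":-7,"fingers":60},
    {"wz":-7,"fingers":60},
    {"wz":-7,"fingers":60},
    {"wz":-7,"fingers":60},
    {"wz":-7,"fingers":60},
    {"wz":-7,"fingers":60},
  ],
)

```text
$.increments[0]: bad value
```

>>> play_rows(
  increments=[
    {"wx":0,"wy":0,"wz":-7,"tx":0,"ty":0,"tz":0,"fingers":60},
    {"wx":0,"wy":0,"wz":-7,"tx":0,"ty":0,"tz":0,"fingers":60},
    {"wx":0,"wy":0,"wz":-7,"tx":0,"ty":0,"tz":0,"fingers":60},
    {"wx":0,"wy":0,"wz":-7,"tx":0,"ty":0,"tz":0,"fingers":60},
    {"wx":0,"wy":0,"wz":-7,"tx":0,"ty":0,"tz":0,"fingers":60},
    {"wx":0,"wy":0,"wz":-7,"tx":0,"ty":0,"tz":0,"fingers":60},
    {"wx":0,"wy":0,"wz":-7,"tx":0,"ty":0,"tz":0,"fingers":60},
    {"wx":0,"wy":0,"wz":-7,"tx":0,"ty":0,"tz":0,"fingers":60},
    {"wx":0,"wy":0,"wz":-7,"tx":0,"ty":0,"tz":0,"fingers":60},
    {"wx":0,"wy":0,"wz":-7,"tx":0,"ty":0,"tz":0,"fingers":60},
    {"wx":0,"wy":0,"wz":-7,"tx":0,"ty":0,"tz":0,"fingers":60},
    {"wx":0,"wy":0,"wz":-7,"tx":0,"ty":0,"tz":0,"fingers":60},
    {"wx":0,"wy":0,"wz":-7,"tx":0,"ty":0,"tz":0,"fingers":60},
    {"wx":0,"wy":0,"wz":-7,"tx":0,"ty":0,"tz":0,"fingers":60},
    {"wx":0,"wy":0,"wz":-7,"tx":0,"ty":0,"tz":0,"fingers":60},
    {"wx":0,"wy":0,"wz":-7,"tx":0,"ty":0,"tz":0,"fingers":60},
    {"wx":0,"wy":0,"wz":-7,"tx":0,"ty":0,"tz":0,"fingers":60},
    {"wx":0,"wy":0,"wz":-7,"tx":0,"ty":0,"tz":0,"fingers":60},
    {"wx":0,"wy":0,"wz":-7,"tx":0,"ty":0,"tz":0,"fingers":60},
    {"wx":0,"wy":0,"wz":-7,"tx":0,"ty":0,"tz":0,"fingers":60},
  ],
)

```text
t: 2.07
ee_pos: [215.6, -451.1, 193.4]
tool_rot: [180.0, 0.0, 165.9]
wrist_force: [0.1, -0.3, -0.7]
grip_width: 51.2
grip_force: 0.0
```

```bash
cat >> h.py <<'E'
f=np.array([0.1031,0.9947]);n=np.array([0.9947,-0.1031])
def st():
    o=env.observe();e=np.array(o["ee_pos"]);print("t",round(o["t"],2),"n,f,z",(e[:2]@n).round(1),(e[:2]@f).round(1),e[2].round(1),"rot",np.round(o["tool_rot"],1),"F n,f,z",(np.array(o["wrist_force"])[:2]@n).round(1),(np.array(o["wrist_force"])[:2]@f).round(1),round(o["wrist_force"][2],1),"w",round(o["grip_width"],1),"q",np.round(o["joint_pos"],0))
E
python3 -c "from h import *;st()"
```

```text
t 2.07 n,f,z 260.9 -426.5 193.4 rot [180.    0.  165.9] F n,f,z 0.1 -0.2 -0.7 w 51.2 q [-64.  12.  -2.  76.   0. -50.]
```

>>> play_rows(
  increments=[
    {"wx":0,"wy":0,"wz":-4.1,"tx":0,"ty":0,"tz":0,"fingers":60},
    {"wx":0,"wy":0,"wz":-4.1,"tx":0,"ty":0,"tz":0,"fingers":60},
    {"wx":0,"wy":0,"wz":0,"tx":-1.03,"ty":2.5,"tz":0,"fingers":60},
    {"wx":0,"wy":0,"wz":0,"tx":-1.03,"ty":2.5,"tz":0,"fingers":60},
    {"wx":0,"wy":0,"wz":0,"tx":-1.03,"ty":2.5,"tz":0,"fingers":60},
    {"wx":0,"wy":0,"wz":0,"tx":-1.03,"ty":2.5,"tz":0,"fingers":60},
    {"wx":0,"wy":0,"wz":0,"tx":-1.03,"ty":2.5,"tz":0,"fingers":60},
    {"wx":0,"wy":0,"wz":0,"tx":-1.03,"ty":2.5,"tz":0,"fingers":60},
    {"wx":0,"wy":0,"wz":0,"tx":-1.03,"ty":2.5,"tz":0,"fingers":60},
    {"wx":0,"wy":0,"wz":0,"tx":-1.03,"ty":2.5,"tz":0,"fingers":60},
    {"wx":0,"wy":0,"wz":0,"tx":-1.03,"ty":2.5,"tz":0,"fingers":60},
    {"wx":0,"wy":0,"wz":0,"tx":-1.03,"ty":2.5,"tz":0,"fingers":60},
    {"wx":0,"wy":0,"wz":0,"tx":-1.03,"ty":2.5,"tz":0,"fingers":60},
    {"wx":0,"wy":0,"wz":0,"tx":-1.03,"ty":2.5,"tz":0,"fingers":60},
    {"wx":0,"wy":0,"wz":0,"tx":-1.03,"ty":2.5,"tz":0,"fingers":60},
    {"wx":0,"wy":0,"wz":0,"tx":-1.03,"ty":2.5,"tz":0,"fingers":60},
    {"wx":0,"wy":0,"wz":0,"tx":0,"ty":0,"tz":3.5,"fingers":60},
    {"wx":0,"wy":0,"wz":0,"tx":0,"ty":0,"tz":3.5,"fingers":60},
    {"wx":0,"wy":0,"wz":0,"tx":0,"ty":0,"tz":3.5,"fingers":60},
    {"wx":0,"wy":0,"wz":0,"tx":0,"ty":0,"tz":3.5,"fingers":60},
  ],
)

```text
t: 3.73
ee_pos: [397.1, -118.7, 52.1]
tool_rot: [-180.0, 0.1, 173.8]
wrist_force: [1.1, -0.6, -0.4]
grip_width: 51.1
grip_force: 0.0
```

```bash
python3 -c "
from h import *
st();p,d=env.camera('side');save(p,'s1.png')"
```

```text
t 3.73 n,f,z 407.2 -77.1 52.1 rot [-1.800e+02  1.000e-01  1.738e+02] F n,f,z 1.1 -0.5 -0.4 w 51.1 q [-17.   7. -30.  53.  -0. -10.]
```

View pics/s1.png

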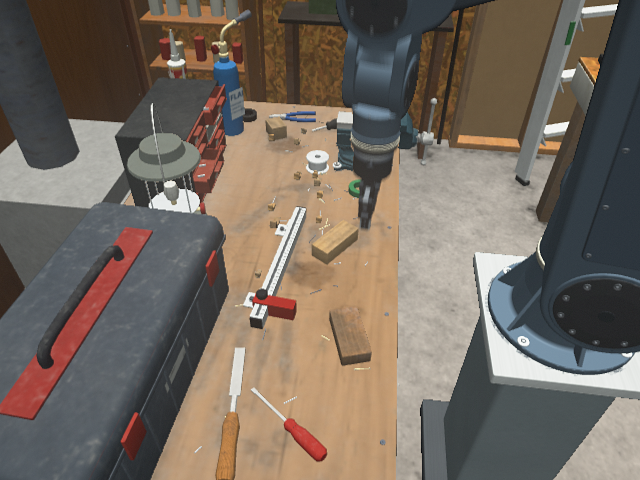

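The side view shows the gripper at (365,210), on the robot's side of the timber at (335,242), clear of everything. I'll lower it and push squarely.

>>> play_rows(
  increments=[
    {"wx":0,"wy":0,"wz":-0.2,"tx":0,"ty":0,"tz":2.1,"fingers":60},
    {"wx":0,"wy":0,"wz":0,"tx":0,"ty":0,"tz":2.1,"fingers":60},
    {"wx":0,"wy":0,"wz":0,"tx":-0.5,"ty":0,"tz":0,"fingers":60},
    {"wx":0,"wy":0,"wz":0,"tx":-0.5,"ty":0,"tz":0,"fingers":60},
    {"wx":0,"wy":0,"wz":0,"tx":-0.5,"ty":0,"tz":0,"fingers":60},
    {"wx":0,"wy":0,"wz":0,"tx":-0.5,"ty":0,"tz":0,"fingers":60},
    {"wx":0,"wy":0,"wz":0,"tx":-0.5,"ty":0,"tz":0,"fingers":60},
    {"wx":0,"wy":0,"wz":0,"tx":-0.5,"ty":0,"tz":0,"fingers":60},
    {"wx":0,"wy":0,"wz":0,"tx":-0.5,"ty":0,"tz":0,"fingers":60},
    {"wx":0,"wy":0,"wz":0,"tx":-0.5,"ty":0,"tz":0,"fingers":60},
    {"wx":0,"wy":0,"wz":0,"tx":-0.5,"ty":0,"tz":0,"fingers":60},
    {"wx":0,"wy":0,"wz":0,"tx":-0.5,"ty":0,"tz":0,"fingers":60},
    {"wx":0,"wy":0,"wz":0,"tx":-0.5,"ty":0,"tz":0,"fingers":60},
    {"wx":0,"wy":0,"wz":0,"tx":-0.5,"ty":0,"tz":0,"fingers":60},
  ],
)

```text
t: 4.95
ee_pos: [457.2, -125.3, 11.4]
tool_rot: [180.0, -0.0, 173.9]
wrist_force: [0.3, -0.1, -0.4]
grip_width: 51.0
grip_force: 0.0
```

```bash
cat >> h.py <<'E'
def timber(f0=None):
    p,d=env.camera("top")
    if f0: save(p,f0)
    P=cloud("top",d);ss=env.silhouettes("top","timber")
    for s in ss[:1]:
        q=P[s["pixels"]&(d>0)];q=q[(q[:,2]>33)&(q[:,2]<43)]
        r=cv2.minAreaRect(q[:,:2].astype(np.float32));c=np.array(r[0])
        print("timber",round(s["confidence"],2),"n,f",(c@n).round(1),(c@f).round(1),np.round(r[1],1),"ang",round(r[2],1),"n range",np.percentile(q[:,:2]@n,[1,99]).round(1),"f",np.percentile(q[:,:2]@f,[1,99]).round(1))
E
python3 -c "
from h import *
st();timber('t2.png')"
```

```text
t 4.95 n,f,z 467.7 -77.5 11.4 rot [180.   -0.  173.9] F n,f,z 0.3 -0.1 -0.4 w 51.0 q [-15.  16. -25.  49.  -0.  -9.]
```

View pics/t2.png

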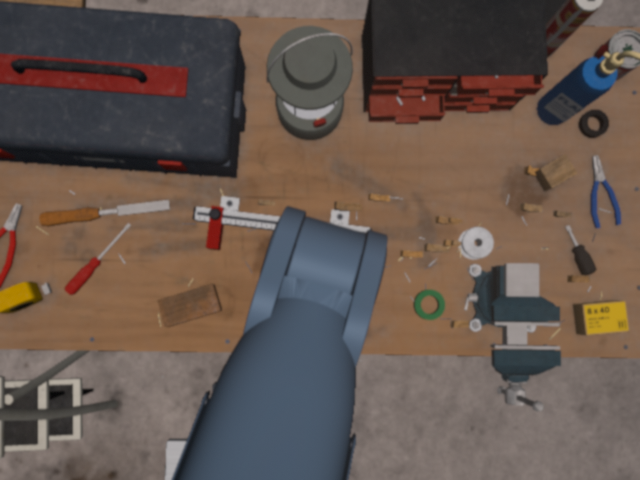

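The top view is blocked by the arm, with the forearm over (320,270), so I'll use the side camera.

```bash
sed -i 's/def timber(f0=None):/def timber(f0=None,cam="side"):/; s/env.camera("top")$/env.camera(cam)/; s/cloud("top",d);ss=env.silhouettes("top"/cloud(cam,d);ss=env.silhouettes(cam/; s/q\[:,2\]>33/q[:,2]>np.percentile(q[:,2],95)-3/' h.py
cat > v.py <<'E'
from h import *
import sys
st();timber('a.png')
i=cv2.imread('pics/a.png')[170:350,220:420];cv2.imwrite('pics/'+sys.argv[1],cv2.resize(i,None,fx=3,fy=3,interpolation=2))
E
python3 v.py c2.png
```

```text
t 5.05 n,f,z 468.0 -77.5 11.4 rot [180.    0.  173.9] F n,f,z -0.5 0.2 0.9 w 51.1 q [-15.  16. -25.  49.   0.  -9.]
timber 0.8 n,f 472.9 -80.4 [111.1  46.6] ang 56.7 n range [433.4 511.1] f [-126.8  -25.4]
```

View pics/c2.png

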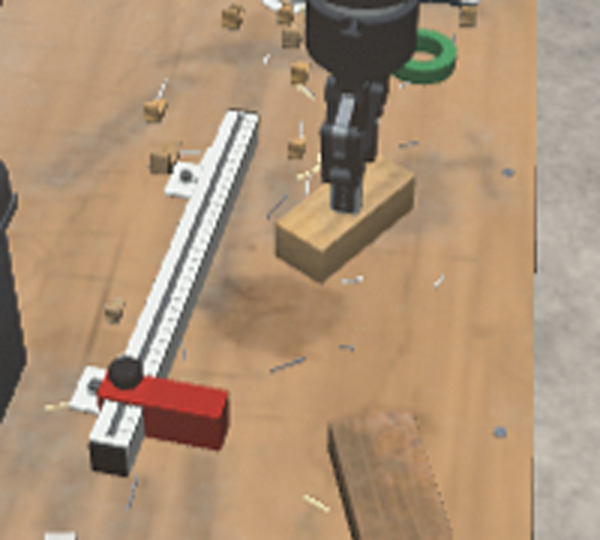

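```bash
python3 - <<'E'
from h import *
p,d=env.camera("side");P=cloud("side",d)
i=env.camera_info("side")
for N,F,Z in [(468,-45,11),(468,-45,35),(468,-110,11),(563,119,30),(457,-45,0),(479,-45,0)]:
    w=N*n+F*f
    u=cv2.projectPoints(np.array([[w[0],w[1],Z]],float),np.array(i["rvec"],float),np.array(i["tvec"],float),np.array(i["intrinsics"],float),None)[0].ravel()
    print(N,F,Z,u.round(1),"crop",((u-[220,170])*3).round(0))
for c,r in [(345,205),(345,195),(345,180),(340,140),(375,120),(345,225),(300,220),(400,180)]:
    q=P[170+r//3,220+c//3]; print((c,r),"n,f,z",(q[:2]@n).round(1),(q[:2]@f).round(1),q[2].round(1))
E
```

```text
468 -45 11 [333.5 255. ] crop [341. 255.]
468 -45 35 [333.8 247.1] crop [342. 231.]
468 -110 11 [339.3 235.7] crop [358. 197.]
563 119 30 [269.4 296.9] crop [148. 381.]
457 -45 0 [338.3 259.4] crop [355. 268.]
479 -45 0 [328.5 257.8] crop [325. 263.]
(345, 205) n,f,z 465.5 -40.3 66.3
(345, 195) n,f,z 466.2 -42.9 72.3
(345, 180) n,f,z 462.4 -18.9 107.8
(340, 140) n,f,z 465.8 -8.9 152.1
(375, 120) n,f,z 449.3 -51.5 136.7
(345, 225) n,f,z 466.7 -51.1 35.9
(300, 220) n,f,z 499.7 -49.3 36.2
(400, 180) n,f,z 437.6 -109.6 35.1
```

>>> play_rows(
  increments=[
    {"wx":0,"wy":0,"wz":0,"tx":2,"ty":0,"tz":0,"fingers":60},
    {"wx":0,"wy":0,"wz":0,"tx":2,"ty":0,"tz":0,"fingers":60},
    {"wx":0,"wy":0,"wz":0,"tx":2,"ty":0,"tz":0,"fingers":60},
    {"wx":0,"wy":0,"wz":0,"tx":0.3,"ty":0,"tz":0,"fingers":60},
  ],
)

```text
t: 5.53
ee_pos: [390.7, -118.0, 11.1]
tool_rot: [180.0, -0.1, 173.9]
wrist_force: [-0.1, 0.2, 0.5]
grip_width: 51.0
grip_force: 0.0
```

```bash
cat > tip.py <<'E'
from h import *
import sys
st()
p,d=env.camera("side");save(p,"b.png");P=cloud("side",d)
e=np.array(env.observe()["ee_pos"])
N=P[...,:2]@n-e[:2]@n;F=P[...,:2]@f-e[:2]@f;Z=P[...,2]
m=(d>0)&(abs(N)<16)&(abs(F)<62)&(Z<150)&(Z>5)&(p.max(-1)<110)
print("lowest gripper z",np.sort(Z[m])[:12].round(1),m.sum(), "dN of low",N[m][np.argsort(Z[m])[:5]].round(0),"dF",F[m][np.argsort(Z[m])[:5]].round(0))
print(env.observe()["joint_pos"])
i=p[150:330,240:440];save(cv2.resize(i,None,fx=3,fy=3,interpolation=2),sys.argv[1])
w,_=env.camera("wrist");save(w,"w_"+sys.argv[1])
E
python3 tip.py c3.png
```

```text
t 5.53 n,f,z 400.8 -77.1 11.1 rot [ 1.800e+02 -1.000e-01  1.739e+02] F n,f,z -0.1 0.1 0.5 w 51.0 q [-17.   9. -34.  47.  -0. -11.]
lowest gripper z [51.2 51.5 52.2 53.1 54.2 55.8 56.1 56.7 56.8 56.9 59.1 59.3] 286 dN of low [ 6. -5. -7. -9.  4.] dF [29. 30. 30. 30. 32.]
[-1.67863540e+01  9.08685940e+00 -3.37848820e+01  4.71853288e+01
 -3.26723693e-03 -1.07050222e+01]
```

View pics/c3.png

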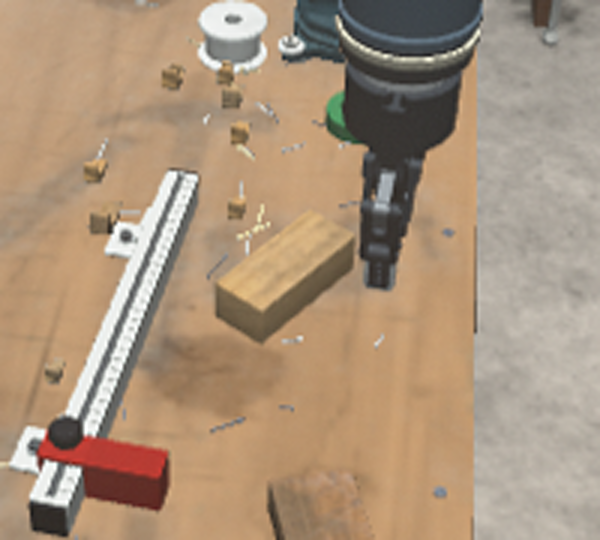

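The crop shows the fingertip at (378,285) hovering well above the bench. Depth puts the tips at about z = 51, although the reading says 11. I'll trust the picture and go down in steps, checking each one.

>>> play_rows(
  increments=[
    {"wx":0,"wy":0,"wz":0,"tx":0,"ty":0,"tz":0.8,"fingers":60},
    {"wx":0,"wy":0,"wz":0,"tx":0,"ty":0,"tz":0.8,"fingers":60},
    {"wx":0,"wy":0,"wz":0,"tx":0,"ty":0,"tz":0.7,"fingers":60},
    {"wx":0,"wy":0,"wz":0,"tx":0,"ty":0,"tz":0,"fingers":60},
  ],
)

```text
t: 5.97
ee_pos: [393.4, -118.3, -13.4]
tool_rot: [180.0, -0.1, 173.9]
wrist_force: [0.0, 0.7, -1.4]
grip_width: 51.4
grip_force: 0.0
```

```bash
python3 tip.py c4.png
```

```text
t 5.97 n,f,z 403.5 -77.1 -13.4 rot [ 1.800e+02 -1.000e-01  1.739e+02] F n,f,z -0.1 0.7 -1.4 w 51.4 q [-17.  11. -36.  43.   0. -11.]
lowest gripper z [28.8 29.7 30.4 30.5 30.5 31.5 32.7 33.  33.5 35.  36.2 36.5] 393 dN of low [-8.  7.  5. -4. -6.] dF [30. 32. 32. 33. 32.]
[-1.67416981e+01  1.11043385e+01 -3.54774202e+01  4.35369252e+01
 -1.01667821e-03 -1.06877072e+01]
```

The reading is offset by about 40 mm in z: the tips are now at about 28. I'll go down 15 mm more, then push.

>>> play_rows(
  increments=[
    {"wx":0,"wy":0,"wz":0,"tx":0,"ty":0,"tz":0.5,"fingers":60},
    {"wx":0,"wy":0,"wz":0,"tx":0,"ty":0,"tz":0.5,"fingers":60},
    {"wx":0,"wy":0,"wz":0,"tx":0,"ty":0,"tz":0.5,"fingers":60},
    {"wx":0,"wy":0,"wz":0,"tx":-0.5,"ty":0,"tz":0,"fingers":60},
    {"wx":0,"wy":0,"wz":0,"tx":-0.5,"ty":0,"tz":0,"fingers":60},
    {"wx":0,"wy":0,"wz":0,"tx":-0.5,"ty":0,"tz":0,"fingers":60},
    {"wx":0,"wy":0,"wz":0,"tx":-0.5,"ty":0,"tz":0,"fingers":60},
    {"wx":0,"wy":0,"wz":0,"tx":-0.5,"ty":0,"tz":0,"fingers":60},
    {"wx":0,"wy":0,"wz":0,"tx":-0.5,"ty":0,"tz":0,"fingers":60},
  ],
)

```text
t: 6.82
ee_pos: [424.7, -121.9, -26.5]
tool_rot: [-180.0, 0.0, 173.9]
wrist_force: [-0.0, 0.5, 0.2]
grip_width: 51.1
grip_force: 0.1
```

```bash
python3 v.py c5.png
```

```text
t 6.82 n,f,z 435.0 -77.4 -26.5 rot [-180.     0.   173.9] F n,f,z -0.1 0.5 0.2 w 51.1 q [-16.  15. -32.  42.   0. -10.]
timber 0.61 n,f 480.3 -80.2 [111.6  44.6] ang 63.4 n range [459.8 515.4] f [-135.4  -25.7]
```

View pics/c5.png

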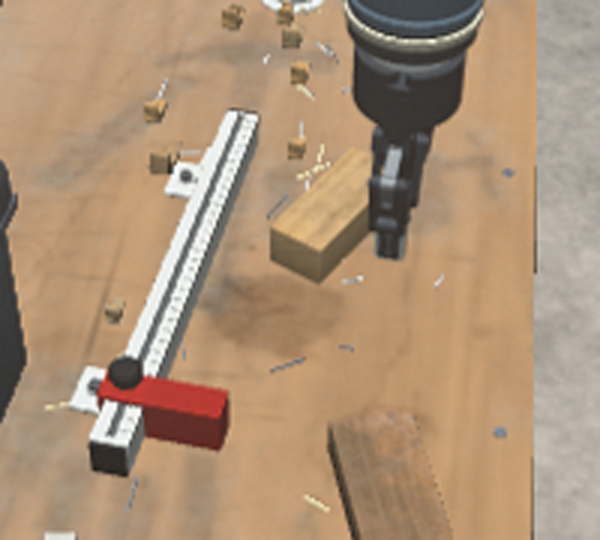

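The push works: the timber has turned about 7° and the right finger is in contact behind it. I'll continue to just short of the fence.

>>> play_rows(
  increments=[
    {"wx":0,"wy":0,"wz":0,"tx":-0.5,"ty":0,"tz":0,"fingers":60},
    {"wx":0,"wy":0,"wz":0,"tx":-0.5,"ty":0,"tz":0,"fingers":60},
    {"wx":0,"wy":0,"wz":0,"tx":-0.5,"ty":0,"tz":0,"fingers":60},
    {"wx":0,"wy":0,"wz":0,"tx":-0.5,"ty":0,"tz":0,"fingers":60},
    {"wx":0,"wy":0,"wz":0,"tx":-0.5,"ty":0,"tz":0,"fingers":60},
    {"wx":0,"wy":0,"wz":0,"tx":-0.5,"ty":0,"tz":0,"fingers":60},
    {"wx":0,"wy":0,"wz":0,"tx":-0.5,"ty":0,"tz":0,"fingers":60},
    {"wx":0,"wy":0,"wz":0,"tx":-0.5,"ty":0,"tz":0,"fingers":60},
    {"wx":0,"wy":0,"wz":0,"tx":-0.5,"ty":0,"tz":0,"fingers":60},
    {"wx":0,"wy":0,"wz":0,"tx":-0.5,"ty":0,"tz":0,"fingers":60},
    {"wx":0,"wy":0,"wz":0,"tx":-0.5,"ty":0,"tz":0,"fingers":60},
    {"wx":0,"wy":0,"wz":0,"tx":-0.5,"ty":0,"tz":0,"fingers":60},
    {"wx":0,"wy":0,"wz":0,"tx":-0.3,"ty":0,"tz":0,"fingers":60},
  ],
)

```text
t: 8.0
ee_pos: [487.3, -128.5, -26.6]
tool_rot: [180.0, 0.0, 173.9]
wrist_force: [-0.9, 0.2, 0.9]
grip_width: 51.3
grip_force: 0.3
```

```bash
python3 v.py c6.png
```

```text
t 8.0 n,f,z 498.0 -77.6 -26.6 rot [180.    0.  173.9] F n,f,z -0.9 0.1 0.9 w 51.3 q [-15.  21. -23.  45.   0.  -9.]
timber 0.81 n,f 530.1 -72.5 [107.4  43.4] ang 84.4 n range [510.1 551.3] f [-122.3  -19.3]
```

>>> play_rows(
  increments=[
    {"wx":0,"wy":0,"wz":0,"tx":-0.2,"ty":0,"tz":0,"fingers":60},
    {"wx":0,"wy":0,"wz":0,"tx":-0.2,"ty":0,"tz":0,"fingers":60},
    {"wx":0,"wy":0,"wz":0,"tx":-0.2,"ty":0,"tz":0,"fingers":60},
    {"wx":0,"wy":0,"wz":0,"tx":-0.2,"ty":0,"tz":0,"fingers":60},
    {"wx":0,"wy":0,"wz":0,"tx":0,"ty":0,"tz":0,"fingers":60},
  ],
)

```text
t: 8.52
ee_pos: [494.9, -129.4, -26.5]
tool_rot: [-180.0, 0.0, 173.9]
wrist_force: [-0.2, -0.1, 0.1]
grip_width: 51.2
grip_force: 0.0
```

```bash
python3 v.py c6.png
```

```text
t 8.52 n,f,z 505.7 -77.6 -26.5 rot [-180.     0.   173.9] F n,f,z -0.2 -0.1 0.1 w 51.2 q [-15.  22. -22.  46.  -0.  -9.]
timber 0.9 n,f 538.0 -72.8 [112.2  44.8] ang 84.6 n range [516.9 560. ] f [-126.5  -18.8]
```

View pics/c6.png

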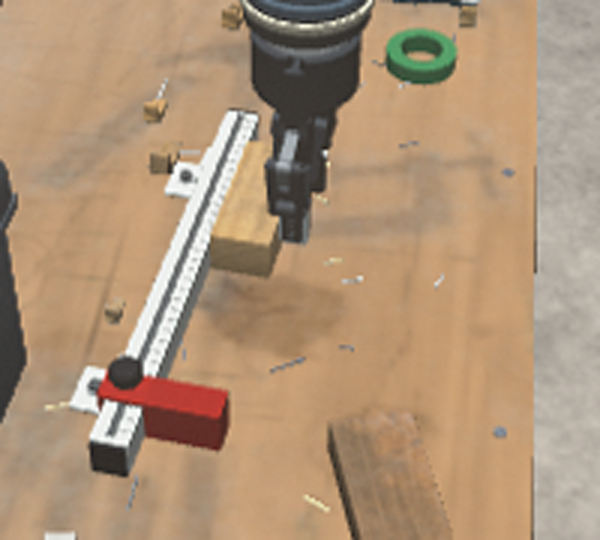

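The timber lies nearly flush with the fence, its end face around (245,255). I'll back off, lift, shut the fingers and go behind its right-hand end.

>>> play_rows(
  increments=[
    {"wx":0,"wy":0,"wz":0,"tx":1,"ty":0,"tz":0,"fingers":60},
    {"wx":0,"wy":0,"wz":0,"tx":1.5,"ty":0,"tz":0,"fingers":60},
    {"wx":0,"wy":0,"wz":0,"tx":0,"ty":0,"tz":-2.5,"fingers":60},
    {"wx":0,"wy":0,"wz":0,"tx":0,"ty":0,"tz":-2.5,"fingers":60},
    {"wx":0,"wy":0,"wz":0,"tx":0,"ty":0,"tz":-2.5,"fingers":0},
    {"wx":0,"wy":0,"wz":0,"tx":-0.5,"ty":-2.1,"tz":0,"fingers":0},
    {"wx":0,"wy":0,"wz":0,"tx":-1,"ty":-2.1,"tz":0,"fingers":0},
    {"wx":0,"wy":0,"wz":0,"tx":-1,"ty":-2.1,"tz":0,"fingers":0},
    {"wx":0,"wy":0,"wz":0,"tx":-2,"ty":-2.1,"tz":0,"fingers":0},
    {"wx":0,"wy":0,"wz":0,"tx":-1.9,"ty":0,"tz":0,"fingers":0},
    {"wx":0,"wy":0,"wz":0,"tx":0,"ty":0,"tz":1.5,"fingers":0},
    {"wx":0,"wy":0,"wz":0,"tx":0,"ty":0,"tz":1.5,"fingers":0},
    {"wx":0,"wy":0,"wz":0,"tx":0,"ty":0,"tz":1.5,"fingers":0},
    {"wx":0,"wy":0,"wz":0,"tx":0,"ty":0,"tz":1,"fingers":0},
    {"wx":0,"wy":0,"wz":0,"tx":0,"ty":0,"tz":0,"fingers":0},
  ],
)

```text
t: 9.87
ee_pos: [523.0, -216.3, -8.5]
tool_rot: [179.9, -0.2, 173.9]
wrist_force: [-0.2, 0.6, -0.1]
grip_width: 0.2
grip_force: 0.0
```

```bash
python3 tip.py c7.png; python3 v.py c7.png
```

```text
t 9.87 n,f,z 542.5 -161.3 -8.5 rot [179.9  -0.2 173.9] F n,f,z -0.3 0.6 -0.1 w 0.2 q [-22.  27. -12.  52.  -0. -16.]
lowest gripper z [30.6 30.7 31.4 32.7 34.5 35.  36.2 36.4 38.3 39.2 39.3 39.8] 398 dN of low [-5.  8.  5. -7.  2.] dF [5. 5. 5. 7. 8.]
[-2.24696098e+01  2.66705411e+01 -1.16759292e+01  5.17566522e+01
  1.13708271e-03 -1.64120866e+01]
t 9.97 n,f,z 543.9 -161.6 -6.3 rot [180.   -0.  173.9] F n,f,z 1.0 -1.0 0.6 w 0.2 q [-22.  27. -12.  52.   0. -16.]
```

View pics/c7.png

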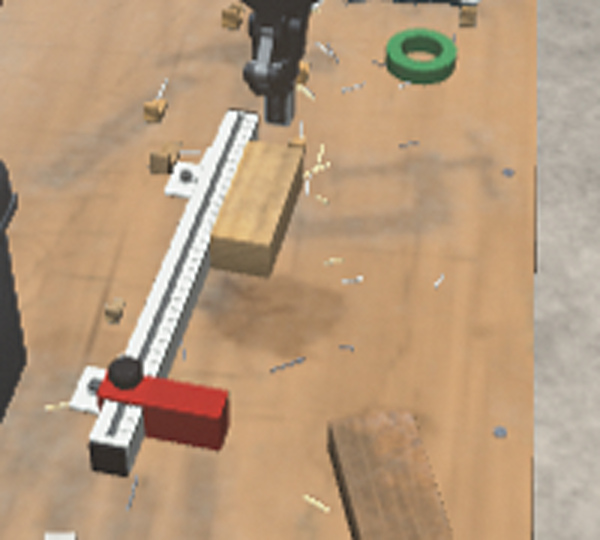

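The shut fingertips at (280,122) are behind the timber's end, with the tips at about z = 28. I'll go down 15 mm and push along the fence.

>>> play_rows(
  increments=[
    {"wx":0,"wy":0,"wz":0,"tx":0,"ty":0,"tz":0.8,"fingers":0},
    {"wx":0,"wy":0,"wz":0,"tx":0,"ty":0,"tz":0.7,"fingers":0},
    {"wx":0,"wy":0,"wz":0,"tx":0,"ty":0.6,"tz":0,"fingers":0},
    {"wx":0,"wy":0,"wz":0,"tx":0,"ty":0.6,"tz":0,"fingers":0},
    {"wx":0,"wy":0,"wz":0,"tx":0,"ty":0.6,"tz":0,"fingers":0},
    {"wx":0,"wy":0,"wz":0,"tx":0,"ty":0.6,"tz":0,"fingers":0},
    {"wx":0,"wy":0,"wz":0,"tx":0,"ty":0.6,"tz":0,"fingers":0},
    {"wx":0,"wy":0,"wz":0,"tx":0,"ty":0.6,"tz":0,"fingers":0},
    {"wx":0,"wy":0,"wz":0,"tx":0,"ty":0.6,"tz":0,"fingers":0},
    {"wx":0,"wy":0,"wz":0,"tx":0,"ty":0.6,"tz":0,"fingers":0},
    {"wx":0,"wy":0,"wz":0,"tx":0,"ty":0.6,"tz":0,"fingers":0},
    {"wx":0,"wy":0,"wz":0,"tx":0,"ty":0.6,"tz":0,"fingers":0},
    {"wx":0,"wy":0,"wz":0,"tx":0,"ty":0.6,"tz":0,"fingers":0},
    {"wx":0,"wy":0,"wz":0,"tx":0,"ty":0.6,"tz":0,"fingers":0},
  ],
)

```text
t: 11.23
ee_pos: [532.1, -144.7, -21.6]
tool_rot: [180.0, 0.0, 173.9]
wrist_force: [-0.5, -1.8, 0.7]
grip_width: -0.0
grip_force: 0.3
```

```bash
python3 v.py c8.png
```

```text
t 11.23 n,f,z 544.2 -89.1 -21.6 rot [180.    0.  173.9] F n,f,z -0.3 -1.9 0.7 w -0.0 q [-15.  26. -15.  49.   0.  -9.]
timber 0.69 n,f 537.5 -19.4 [110.2  45.4] ang 84.3 n range [515.4 559.7] f [-72.3  34.2]
```

>>> play_rows(
  increments=[
    {"wx":0,"wy":0,"wz":0,"tx":0,"ty":0.6,"tz":0,"fingers":0},
    {"wx":0,"wy":0,"wz":0,"tx":0,"ty":0.6,"tz":0,"fingers":0},
    {"wx":0,"wy":0,"wz":0,"tx":0,"ty":0.6,"tz":0,"fingers":0},
    {"wx":0,"wy":0,"wz":0,"tx":0,"ty":0.6,"tz":0,"fingers":0},
    {"wx":0,"wy":0,"wz":0,"tx":0,"ty":0.6,"tz":0,"fingers":0},
    {"wx":0,"wy":0,"wz":0,"tx":0,"ty":0.6,"tz":0,"fingers":0},
    {"wx":0,"wy":0,"wz":0,"tx":0,"ty":0.6,"tz":0,"fingers":0},
    {"wx":0,"wy":0,"wz":0,"tx":0,"ty":0.6,"tz":0,"fingers":0},
    {"wx":0,"wy":0,"wz":0,"tx":0,"ty":0.6,"tz":0,"fingers":0},
    {"wx":0,"wy":0,"wz":0,"tx":0,"ty":0.6,"tz":0,"fingers":0},
    {"wx":0,"wy":0,"wz":0,"tx":0,"ty":0.6,"tz":0,"fingers":0},
    {"wx":0,"wy":0,"wz":0,"tx":0,"ty":0.6,"tz":0,"fingers":0},
    {"wx":0,"wy":0,"wz":0,"tx":0,"ty":0.4,"tz":0,"fingers":0},
    {"wx":0,"wy":0,"wz":0,"tx":0,"ty":0,"tz":0,"fingers":0},
  ],
)

```text
t: 12.5
ee_pos: [540.2, -68.9, -21.6]
tool_rot: [180.0, 0.0, 174.0]
wrist_force: [0.8, 0.7, -0.0]
grip_width: 0.2
grip_force: 0.0
```

```bash
python3 v.py c9.png
```

```text
t 12.5 n,f,z 544.4 -12.8 -21.6 rot [180.   0. 174.] F n,f,z 0.7 0.8 -0.0 w 0.2 q [ -7.  25. -16.  48.   0.  -1.]
timber 0.59 n,f 537.9 61.7 [120.5  44.1] ang 84.1 n range [516.3 559.5] f [  3.7 120.8]
```

>>> play_rows(
  increments=[
    {"wx":0,"wy":0,"wz":0,"tx":0,"ty":0.15,"tz":0,"fingers":0},
    {"wx":0,"wy":0,"wz":0,"tx":0,"ty":0.15,"tz":0,"fingers":0},
    {"wx":0,"wy":0,"wz":0,"tx":0,"ty":0.15,"tz":0,"fingers":0},
    {"wx":0,"wy":0,"wz":0,"tx":0,"ty":0.1,"tz":0,"fingers":0},
  ],
)

```text
t: 12.93
ee_pos: [540.7, -64.2, -21.6]
tool_rot: [-180.0, 0.0, 173.9]
wrist_force: [-0.4, 0.1, 0.1]
grip_width: -0.3
grip_force: 0.2
```

```bash
python3 v.py c9.png
```

```text
t 12.93 n,f,z 544.4 -8.2 -21.6 rot [-180.     0.   173.9] F n,f,z -0.4 0.0 0.1 w -0.3 q [ -7.  25. -16.  48.  -0.  -1.]
timber 0.87 n,f 538.0 61.4 [116.1  45. ] ang 84.5 n range [516.1 559.8] f [  6.2 115.8]
```

View pics/c9.png

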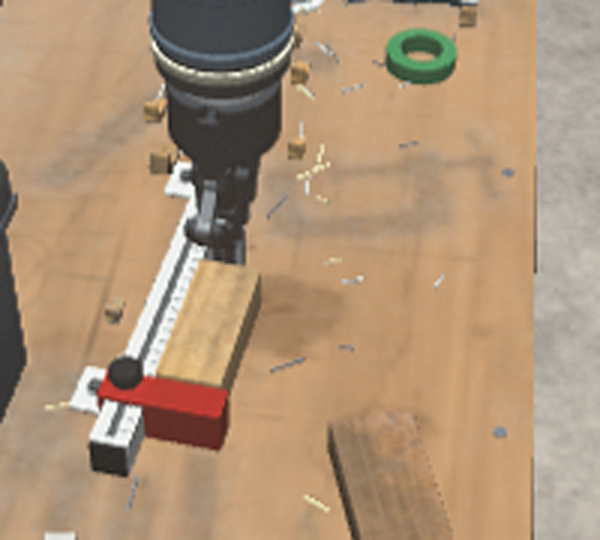

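Nearly at the stop, with the timber's end around (195,380). I'll press on gently until a force shows.

>>> play_rows(
  increments=[
    {"wx":0,"wy":0,"wz":0,"tx":0,"ty":0.1,"tz":0,"fingers":0},
    {"wx":0,"wy":0,"wz":0,"tx":0,"ty":0.1,"tz":0,"fingers":0},
    {"wx":0,"wy":0,"wz":0,"tx":0,"ty":0.1,"tz":0,"fingers":0},
  ],
)

```text
t: 13.28
ee_pos: [541.0, -61.2, -21.6]
tool_rot: [180.0, -0.0, 173.9]
wrist_force: [-0.2, 0.2, -0.2]
grip_width: -0.3
grip_force: 0.2
```

>>> play_rows(
  increments=[
    {"wx":0,"wy":0,"wz":0,"tx":0,"ty":0.1,"tz":0,"fingers":0},
    {"wx":0,"wy":0,"wz":0,"tx":0,"ty":0,"tz":0,"fingers":0},
  ],
)

```text
t: 13.45
ee_pos: [541.0, -60.5, -21.6]
tool_rot: [-180.0, -0.0, 173.9]
wrist_force: [-0.8, -2.9, 1.1]
grip_width: -0.1
grip_force: 1.6
```

>>> play_rows(
  increments=[
    {"wx":0,"wy":0,"wz":0,"tx":0,"ty":0.1,"tz":0,"fingers":0},
    {"wx":0,"wy":0,"wz":0,"tx":0,"ty":0,"tz":0,"fingers":0},
  ],
)

```text
t: 13.62
ee_pos: [541.0, -60.4, -21.6]
tool_rot: [-179.9, -0.0, 173.9]
wrist_force: [-1.5, -9.7, 1.6]
grip_width: -0.1
grip_force: 5.3
```

It's butted at about 10 N. I'll back off and give the long side a final squaring press.

>>> play_rows(
  increments=[
    {"wx":0,"wy":0,"wz":0,"tx":0,"ty":-0.5,"tz":0,"fingers":0},
    {"wx":0,"wy":0,"wz":0,"tx":0,"ty":-1,"tz":0,"fingers":0},
    {"wx":0,"wy":0,"wz":0,"tx":0,"ty":0,"tz":-2.5,"fingers":0},
    {"wx":0,"wy":0,"wz":0,"tx":0,"ty":0,"tz":-2.5,"fingers":0},
    {"wx":0,"wy":0,"wz":0,"tx":0,"ty":0,"tz":-2.5,"fingers":0},
    {"wx":0,"wy":0,"wz":0,"tx":2.2,"ty":0,"tz":0,"fingers":40},
    {"wx":0,"wy":0,"wz":0,"tx":2.2,"ty":0,"tz":0,"fingers":40},
    {"wx":0,"wy":0,"wz":0,"tx":2.2,"ty":2,"tz":0,"fingers":40},
    {"wx":0,"wy":0,"wz":0,"tx":0,"ty":2.2,"tz":0,"fingers":40},
    {"wx":0,"wy":0,"wz":0,"tx":0,"ty":2.2,"tz":0,"fingers":40},
    {"wx":0,"wy":0,"wz":0,"tx":0,"ty":2,"tz":0,"fingers":40},
    {"wx":0,"wy":0,"wz":0,"tx":0,"ty":0,"tz":0,"fingers":40},
    {"wx":0,"wy":0,"wz":0,"tx":0,"ty":0,"tz":2.5,"fingers":40},
    {"wx":0,"wy":0,"wz":0,"tx":0,"ty":0,"tz":2.5,"fingers":40},
    {"wx":0,"wy":0,"wz":0,"tx":0,"ty":0,"tz":1.5,"fingers":40},
    {"wx":0,"wy":0,"wz":0,"tx":0,"ty":0,"tz":1,"fingers":40},
    {"wx":0,"wy":0,"wz":0,"tx":0,"ty":0,"tz":0,"fingers":40},
  ],
)

```text
t: 15.03
ee_pos: [481.5, 15.7, -23.2]
tool_rot: [-180.0, -0.2, 173.9]
wrist_force: [-0.8, -0.9, 0.5]
grip_width: 34.2
grip_force: 0.0
```

```bash
python3 tip.py c10.png; python3 v.py c11.png
```

```text
t 15.03 n,f,z 477.3 65.3 -23.2 rot [-180.    -0.2  173.9] F n,f,z -0.7 -1.0 0.5 w 34.2 q [  2.  19. -26.  45.   0.   8.]
lowest gripper z [17.1 17.4 18.3 18.8 19.1 20.8 21.3 21.3 21.7 21.8 22.2 23.1] 563 dN of low [-6. -9. -8. -7. -7.] dF [ 23. -19.  24. -17. -20.]
[ 1.87255469e+00  1.90692658e+01 -2.60276580e+01  4.49807181e+01
  4.92021934e-03  7.95431839e+00]
t 15.13 n,f,z 478.8 65.6 -21.2 rot [180.    0.  173.9] F n,f,z -0.1 -0.9 0.9 w 33.9 q [  2.  19. -26.  45.   0.   8.]
timber 0.82 n,f 538.0 64.5 [110.4  45.2] ang 84.3 n range [516.  559.9] f [ 11.2 117. ]
```

View pics/c11.png

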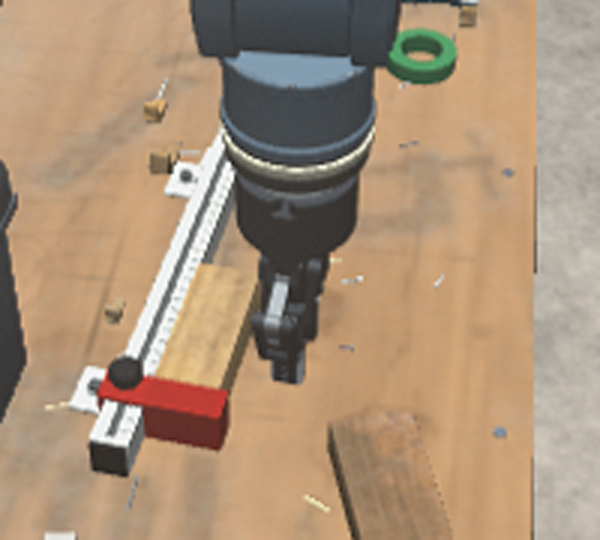

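The hand at (290,370) is clear of the sanding block and facing the long side. I'll press towards the fence.

>>> play_rows(
  increments=[
    {"wx":0,"wy":0,"wz":0,"tx":-0.6,"ty":0,"tz":0,"fingers":40},
    {"wx":0,"wy":0,"wz":0,"tx":-0.6,"ty":0,"tz":0,"fingers":40},
    {"wx":0,"wy":0,"wz":0,"tx":-0.6,"ty":0,"tz":0,"fingers":40},
    {"wx":0,"wy":0,"wz":0,"tx":-0.5,"ty":0,"tz":0,"fingers":40},
    {"wx":0,"wy":0,"wz":0,"tx":-0.3,"ty":0,"tz":0,"fingers":40},
    {"wx":0,"wy":0,"wz":0,"tx":-0.1,"ty":0,"tz":0,"fingers":40},
    {"wx":0,"wy":0,"wz":0,"tx":-0.1,"ty":0,"tz":0,"fingers":40},
  ],
)

```text
t: 15.82
ee_pos: [509.8, 13.4, -21.9]
tool_rot: [180.0, -0.1, 174.0]
wrist_force: [-10.3, 1.3, 6.3]
grip_width: 34.5
grip_force: 4.8
```

>>> play_rows(
  increments=[
    {"wx":0,"wy":0,"wz":0,"tx":-0.1,"ty":0,"tz":0,"fingers":40},
    {"wx":0,"wy":0,"wz":0,"tx":0,"ty":0,"tz":0,"fingers":40},
  ],
)

```text
t: 15.98
ee_pos: [509.8, 13.5, -22.1]
tool_rot: [180.0, -0.2, 174.0]
wrist_force: [-10.4, 2.7, 4.8]
grip_width: 34.3
grip_force: 5.0
```

>>> play_rows(
  increments=[
    {"wx":0,"wy":0,"wz":0,"tx":0.4,"ty":0,"tz":0,"fingers":40},
    {"wx":0,"wy":0,"wz":0,"tx":1.2,"ty":0,"tz":0,"fingers":40},
    {"wx":0,"wy":0,"wz":0,"tx":1,"ty":0,"tz":0,"fingers":40},
    {"wx":0,"wy":0,"wz":0,"tx":0,"ty":0,"tz":-3,"fingers":40},
    {"wx":0,"wy":0,"wz":0,"tx":0,"ty":0,"tz":-3,"fingers":40},
    {"wx":0,"wy":0,"wz":0,"tx":0,"ty":0,"tz":-3,"fingers":0},
    {"wx":0,"wy":0,"wz":0,"tx":1,"ty":-3,"tz":0,"fingers":0},
    {"wx":0,"wy":0,"wz":0,"tx":1,"ty":-3,"tz":0,"fingers":0},
    {"wx":0,"wy":0,"wz":0,"tx":1,"ty":-3,"tz":0,"fingers":0},
    {"wx":0,"wy":0,"wz":0,"tx":1,"ty":-3,"tz":0,"fingers":0},
    {"wx":0,"wy":0,"wz":0,"tx":1,"ty":-3,"tz":0,"fingers":0},
    {"wx":0,"wy":0,"wz":0,"tx":1,"ty":-3,"tz":0,"fingers":0},
    {"wx":0,"wy":0,"wz":0,"tx":0,"ty":-3,"tz":0,"fingers":0},
    {"wx":0,"wy":0,"wz":0,"tx":0,"ty":-3,"tz":0,"fingers":0},
    {"wx":0,"wy":0,"wz":0,"tx":0,"ty":0,"tz":0,"fingers":0},
  ],
)

```text
t: 17.23
ee_pos: [400.4, -220.5, 68.6]
tool_rot: [-179.9, 0.1, 173.7]
wrist_force: [-0.1, 0.1, -0.0]
grip_width: 0.3
grip_force: 0.0
```

```bash
python3 - <<'E'
from h import *
st();timber('t9.png','top')
p,d=env.camera("top");P=cloud("top",d)
for s in ["sanding","tape","spool"]:
    for r in env.silhouettes("top",s)[:1]:
        q=P[r["pixels"]&(d>0)];zt=np.percentile(q[:,2],90);c=cv2.minAreaRect(q[abs(q[:,2]-zt)<5][:,:2].astype(np.float32));print(s,c)
i=cv2.imread('pics/t9.png')[180:330,140:340];cv2.imwrite('pics/t9c.png',cv2.resize(i,None,fx=4,fy=4,interpolation=2))
E
```

```text
t 17.23 n,f,z 421.0 -178.0 68.6 rot [-1.799e+02  1.000e-01  1.737e+02] F n,f,z -0.1 0.1 -0.0 w 0.3 q [-29.  11. -22.  57.  -0. -23.]
timber 0.68 n,f 540.2 64.9 [109.5  44.9] ang 84.2 n range [518.3 562. ] f [ 11.2 118.4]
sanding ((412.13275146484375, 119.57537841796875), (54.65279006958008, 109.67576599121094), 18.251724243164062)
spool ((541.7847900390625, -434.12310791015625), (58.990562438964844, 58.719505310058594), 89.93225860595703)
```

View pics/t9c.png

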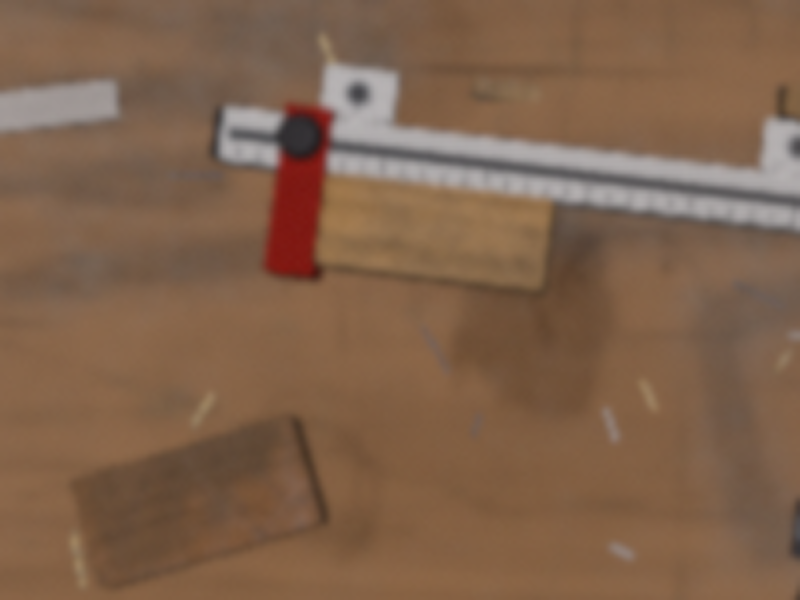

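The view shows the timber flat against the fence (325,180)–(550,200), butted to the red stop at x≈322. The fit is within about 0.5 mm and 0.2° of the goal, and the bystanders I measured haven't moved.

```bash
python3 -c "
from cell import env
print(env.sign_off())"
```

```text
the job is handed in; nothing more can be done
None
```

The offcut lies flat against the fence and butted to the red stop (about 0.5 mm and 0.2° by camera), with the hand clear, and the job was handed in at about 17 s. The sanding block and spool measured unmoved; the tape wasn't detected in the last check, but nothing went near it.

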